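# Hold the glass cell in the coolant tester's light

### The job

The tester's light path is blocked: pack the two metal check pieces that stand in it, the rod and the bar, upright on the floor of the small wooden box, beside the tin already in it. Then pick up the square glass cell by its two frosted faces only, never touching its clear faces, and finish while holding it upright and clear of the bed, midway between the tester's two lenses, with the light going squarely through the middle of the lower half of the clear faces. Do not let go of the cell, and leave the other things on the bench where they are.

Things in the scene. Friction and masses are not known exactly. Their poses are not given: they have to be found in the camera images.
- light (a point): Fixed tester on the bench: a grey bed 120 (its x) x 310 (its y) mm, 15 mm thick, with two dark green housings 90 x 65 mm standing on its ends, tops 110 mm above the bench. A black lens barrel, 32 mm across, looks inwards from each housing; the barrels' ends are 156 mm apart. This point lies midway between the two lenses on the light path, 60 mm above the bed's top (75 mm above the bench). The light runs along the y axis; z is up. The tester may stand turned on the bench.
- kit_in (a point): Small open plywood box, fixed: inside 140 (its x) x 54 (its y) mm, walls 5 mm thick, rising 27 mm above the inner floor. The point is the centre of that floor, 5 mm above the bench; x is the long way, z up. A flat tin lies at the +x end; the rest takes rod and bar with 3 to 4 mm around each. Packed, they stand 43 mm above the walls, so fingers closing across the box (its y) near their tops clear them.
- tin_mid (a point): Flat brass-coloured tin in the wooden box, 48 mm across, 26 mm high, loose, weighs about 90 g. It stays in the box. The point is its centre.
- rod_mid (a point): Rod: upright aluminium cylinder, 44 mm across, 70 mm high, about 260 g, at the start standing on the tester's bed in the light path, to one side of the middle (on either side). The point is its centre, 35 mm above its foot. Its axes at rest: z up.
- bar_mid (a point): Bar: upright aluminium block 34 (its x) x 46 (its y) x 70 (z) mm high, about 280 g, at the start standing on the tester's bed in the light path on the other side of the middle, its x roughly along the light. The point is its centre, 35 mm above its foot. Its axes at rest: z up.
- cell_mid (a point): Square glass cell, 26 x 26 mm and 70 mm high, hollow and open on top, dry, about 70 g, standing on the bench. Its two clear faces look along its x axis (+x and -x), its two opaque whitish frosted faces along its y axis (+y and -y), so the gripper must close along its y; z is up. The point is its centre, 35 mm above its foot. In the light, its x axis (either way) lies along the light path.
- compound_mid (a point): Bystander: white polishing bar 75 x 42 x 26 mm, point at its centre. Leave it.
- flat_tin_mid (a point): Bystander: copper-coloured flat tin 74 mm across, 30 mm high, point at its centre. Leave it.
- jar_mid (a point): Bystander: jar 60 mm across, 85 mm high, point near its centre. Leave it.
- buff_mid (a point): Bystander: grey felt buffing wheel 92 mm across, 22 mm high, lying flat, point at its middle. Leave it.
- brush_grip (a point): Bystander: small brush 140 mm long lying on the bench, point on its handle. Leave it.
- wrench_grip (a point): Bystander: wrench 150 mm long lying on the bench, point on its handle. Leave it.
Things that resemble listed ones, but are neither listed nor needed, are in the scene too. Leave any turquoise look-alike of the part that bears rod_mid alone.

How it is judged:
By the outcome, as a careful person would: the job done as asked, in the order asked, and still so for the second after the job is handed in, while the arm keeps its last pose, push and grip.
It also fails if it takes over 72 s, if anything falls off the work surface, if the arm or the gripper's body presses on something with over 40 N, if the wrist force passes 120 N, or if a joint passes its speed limit or range.

### The arm

A 7-joint arm with a two-finger parallel gripper is mounted at the origin on the work surface. World frame = base frame: x ahead of the robot, y to its left, z up, the work surface at z = 0. Lengths are in m, angles in rad, forces in N, time in s.
With the tool pointing down it reaches from about 0.4 to 0.85 m from the base axis. Payload 10.4 kg.
Tool frame: the origin (TCP) lies between the finger pads; the fingertips stand 11 mm ahead of it and the grasp point (between the pads) lies 8 mm behind it; x points along the fingers, y is the direction in which the jaws open and shut, and the axes are right-handed (so a half turn about x gives the same grasp; the last joint's range is limited). The gripper opens to 87 mm and grips with 3 to 60 N. Pads are 19 mm wide; open, the fingers measure 117 mm over their backs; the gripper's body (75 mm by 190 mm) begins 51 mm behind the grasp point.
Start: joints at [1.219, 0.332, -0.065, 1.46, 0.022, 1.35, -0.088], TCP at [0.202, -0.592, 0.234] pointing down, gripper open.
Joint ranges: [-2.6, 2.6], [-0.5, 2.12], [-1.47, 1.34], [0.16, 2.42], [-1.27, 4.41], [0.06, 2.06], [-2.6, 2.6]. Speed limits (rad/s): [2.22, 2.22, 2.79, 2.79, 3.14, 3.14, 3.14].

### API

Orientations are given as a unit quaternion [x, y, z, w].
In Python, from bench import r, cams, ticket gives the robot as it stands. The module is installed in compiled form; this text tells all that it offers.
- The arm moves only by the tool drive_tool, never from a script. Its argument "moves" is text: rows parted by semicolons, each of 5 numbers parted by spaces: the shift along the world's x, y, z in m, then the turn about the world's z in degrees, then the closure, from 0 (fully open) to 1 (shut). In form: x y z twist grip; .... A call has 1 to 20 rows; each row shifts and turns the commanded pose from where the row before left it; what a row does not reach is not made up. A row lasts 1/8 s, in which the tool goes at most 62.5 mm and 10.7 degrees, less where a joint would pass 70% of its speed; a pose out of reach is approached as far as the arm can. A call is refused whole if a number of a shift passes 0.0625 or a number of a turn 10.7, either way. A call with a gripper value outside its range is refused whole. The fingers move at their own pace and stop on an object; "newtons" is the grip in N (left out, the last holds). Time passes only in rows, so rows that do not move let the fingers close. It gives the time, the measured TCP pose, the force and the opening at its end, in the units of the state.
- r.read_state(): the state, without advancing time (a new reading comes with each control period).
- cams.camera(name): name is "scene" or "side" or "wrist"; returns a dict with "color" (480x640x3 uint8, red, green, blue), "fx", "fy", "cx", "cy" (pixels), "extrinsics" (4x4, takes a point from camera to world coordinates). Camera axes: x right, y down, z forward; pixel columns grow to the right and rows downward; lengths in m; the calibration is good to about 2 mm. A picture is of the moment at which its call begins. There is no depth.
- ticket.close_job(): hands the job in, once; it reports no verdict.
The state is a dict: "time": time; "joint_positions": joint angles; "joint_vel": joint speeds; "joint_torque": joint torques, N m; "ee_pos": TCP position; "eef_rot": TCP orientation; "ft_force": force on the tool from outside, world axes, zero at the start; "torque": the same for the moment, N m; "width": finger opening in m.
Only numpy, scipy, OpenCV 4.12 (cv2) and the standard library are available. Lean on these libraries where they do the work, as an engineer would, in place of code of your own. Each camera call takes 0.05 s, during which the arm holds its last target.

## Working session

There is one attempt and no reset: what is moved stays moved. The work goes in short steps, Python scripts to look and compute and a tool call to move; the robot and the scene stay as the last step left them, time stands still between calls to the robot, and variables do not carry over. Pictures are saved under pics/ and viewed, and the job is handed in when it is done.

Besides the shell and the picture viewer there is one more tool, called in YAML: its name, and indented under it one key for each argument. drive_tool: Moves the arm, as the interface text tells. Its arguments: {"type":"object","properties":{"moves":{"type":"string"},"newtons":{"type":"number"}},"required":["moves"]}

```bash
mkdir -p pics
python3 - <<'E'
from bench import r,cams
import cv2,numpy as np
print(r.read_state())
for n in ["scene","side","wrist"]:
    c=cams.camera(n); cv2.imwrite(f"pics/a_{n}.png",c["color"][:,:,::-1]); print(n,c["fx"],c["fy"],c["cx"],c["cy"]);print(np.round(c["extrinsics"],4))
    np.save(f"{n}_0.npy",c,allow_pickle=True)
E
```

```text
{'time': 0.0, 'joint_positions': array([ 1.21937485,  0.33285137, -0.06472514,  1.46095431,  0.02162497,
        1.34991631, -0.08849654]), 'joint_vel': array([ 0.00119735, -0.00017483, -0.00059488, -0.00134744,  0.0006918 ,
        0.00080078,  0.00057227]), 'joint_torque': array([-2.04824655e-04, -6.23257613e+01,  2.50221498e-02, -3.89909649e+01,
       -6.12541381e-02,  3.96055926e-02,  1.36815129e-04]), 'ee_pos': array([ 0.20170666, -0.59115166,  0.23276061]), 'eef_rot': array([-0.69745592, -0.11624566,  0.69768033, -0.11525775]), 'ft_force': array([ 0.53769728, -0.52531184, -0.36118676]), 'torque': array([0.03209817, 0.03565275, 0.03403364]), 'width': 0.08715988501217632}
scene 466.3158484313298 466.3158484313298 324.50153117974776 242.1271884180174
[[ 0.7758  0.473  -0.4175  0.9775]
 [ 0.6307 -0.5646  0.5323 -0.4833]
 [ 0.0161 -0.6764 -0.7364  0.8757]
 [ 0.      0.      0.      1.    ]]
side 606.4020769169795 606.4020769169795 323.686610733614 244.77200319628662
[[-0.8708 -0.3729  0.3203  0.0923]
 [-0.4914  0.6423 -0.5883  0.9282]
 [ 0.0137 -0.6696 -0.7426  1.1152]
 [ 0.      0.      0.      1.    ]]
wrist 357.5902946094383 357.5902946094383 321.8457456239897 238.99246146752418
[[ 0.3233 -0.9034 -0.2817  0.2793]
 [-0.9463 -0.3093 -0.0942 -0.5644]
 [-0.002   0.297  -0.9549  0.3842]
 [ 0.      0.      0.      1.    ]]
```

View pics/a_scene.png

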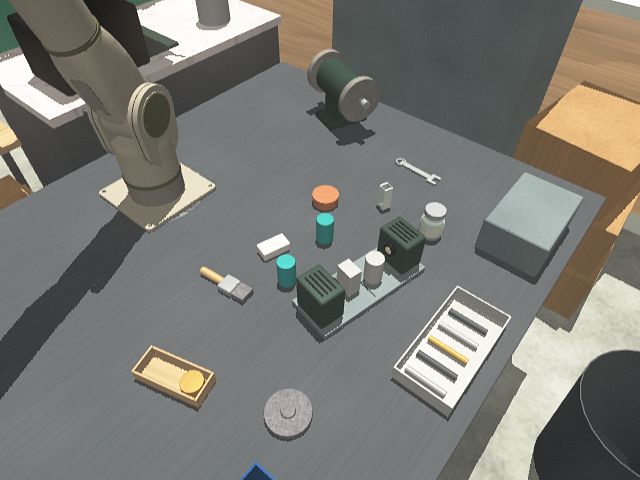

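View pics/a_side.png

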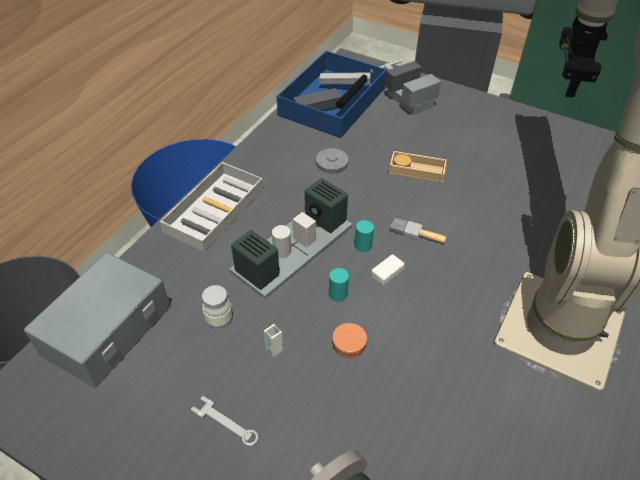

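View pics/a_wrist.png

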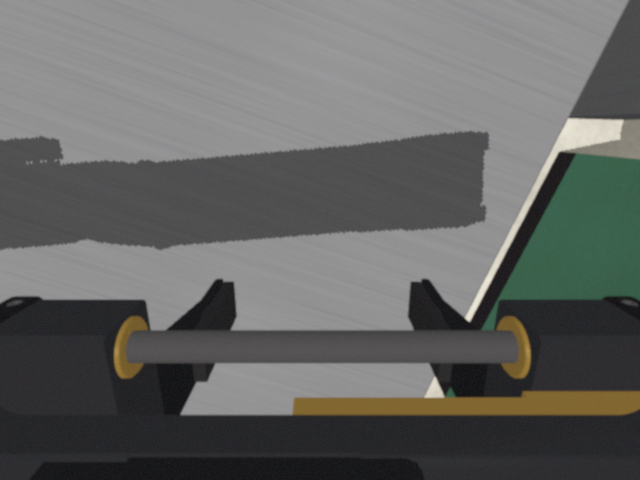

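The scene view shows the rod (374,265) and bar (348,276) between the green housings, the cell (386,196), and the box (173,377) with the brass tin at its right end. I'll zoom in for pixel positions.

```bash
cat > h.py <<'E'
import numpy as np,cv2
def load(n,k=0): return np.load(f"{n}_{k}.npy",allow_pickle=True).item()
def ray(c,u,v):
    E=c["extrinsics"];d=np.array([(u-c["cx"])/c["fx"],(v-c["cy"])/c["fy"],1.]);return E[:3,3],E[:3,:3]@d
def onz(c,u,v,z):
    o,d=ray(c,u,v);return o+d*(z-o[2])/d[2]
def proj(c,p):
    E=c["extrinsics"];q=E[:3,:3].T@(np.array(p)-E[:3,3]);return c["fx"]*q[0]/q[2]+c["cx"],c["fy"]*q[1]/q[2]+c["cy"]
def crop(c,x0,y0,w,h,s,fn):
    im=c["color"][y0:y0+h,x0:x0+w,::-1];cv2.imwrite(fn,cv2.resize(im,None,fx=s,fy=s,interpolation=cv2.INTER_CUBIC))
E
python3 - <<'E'
from h import *
s=load("scene");d=load("side")
crop(s,285,180,160,120,5,"pics/b1.png")
crop(s,120,330,110,90,6,"pics/b2.png")
crop(d,225,170,160,120,5,"pics/b3.png")
crop(d,380,140,80,60,8,"pics/b4.png")
crop(d,255,310,40,60,10,"pics/b5.png")
E
```

```text
(no output)
```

View pics/b1.png

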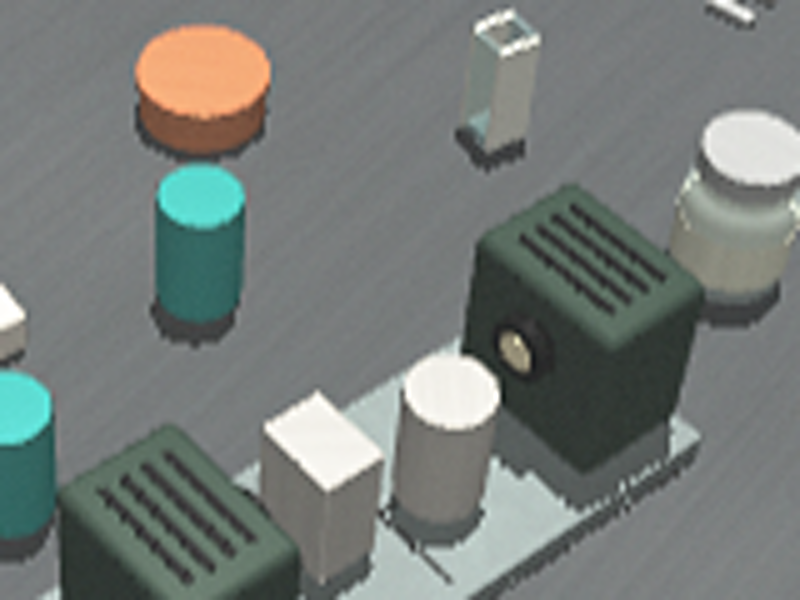

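View pics/b2.png

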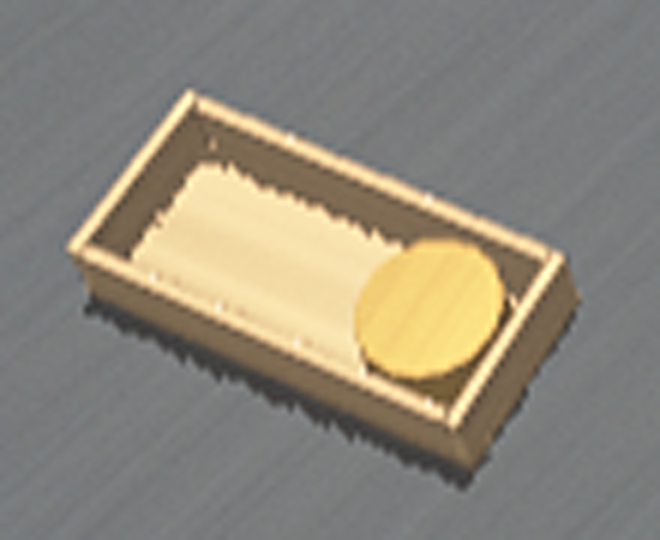

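View pics/b3.png

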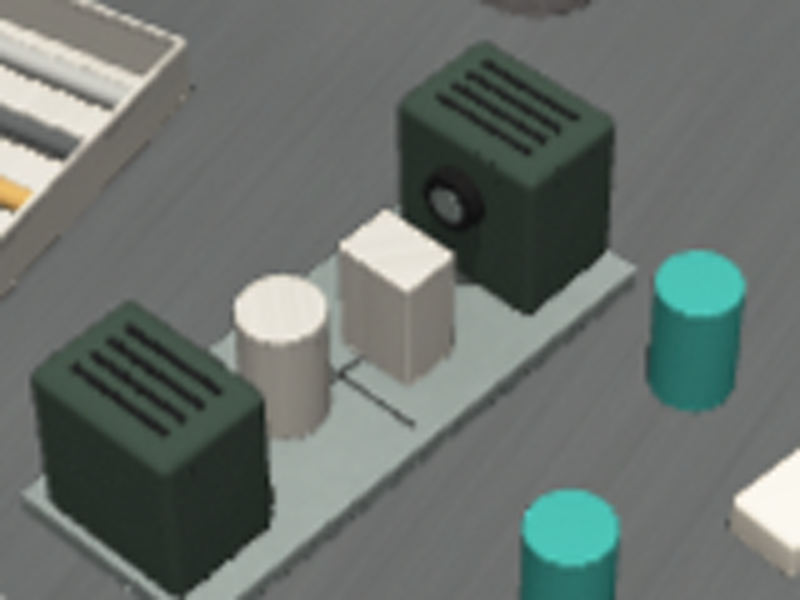

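View pics/b4.png

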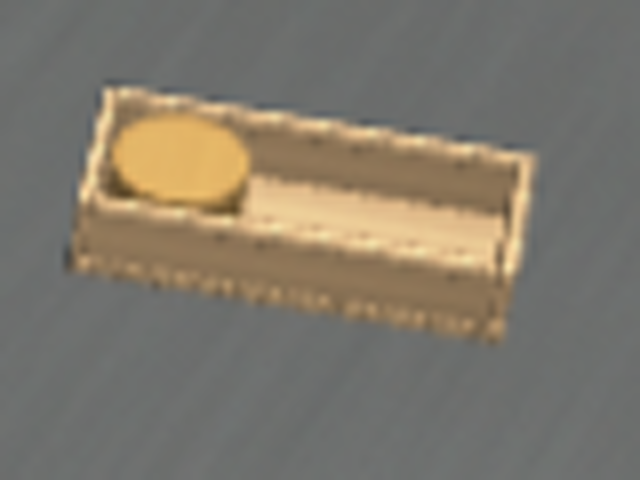

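View pics/b5.png

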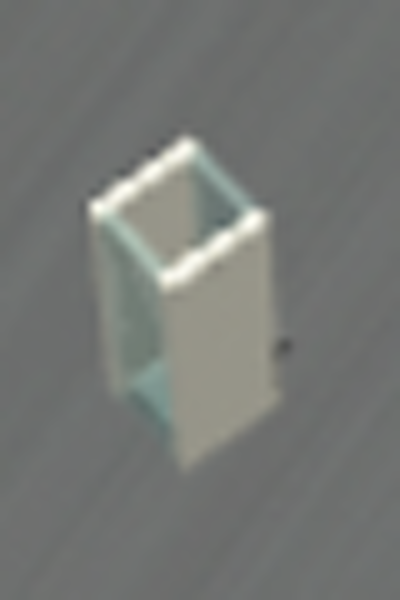

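Run:
```python
from h import *
s=load("scene");d=load("side")
def f(c,org,sc,pts,z):
    return np.array([onz(c,org[0]+(u+.5)/sc-.5,org[1]+(v+.5)/sc-.5,z) for u,v in pts])
def rep(name,P):
    e=np.diff(np.vstack([P,P[:1]]),axis=0)[:,:2]
    print(name,"c",np.round(P.mean(0),4),"len",np.round(np.linalg.norm(e,axis=1),4),"ang",np.round(np.degrees(np.arctan2(e[:,1],e[:,0])),1))
S=(s,(285,180),5);D=(d,(225,170),5)
rep("bar S",f(*S,[(263,430),(319,393),(382,455),(327,490)],.085))
rep("bar D",f(*D,[(340,245),(388,210),(453,252),(406,290)],.085))
print("rod",f(*S,[(450,392)],.085),f(*D,[(281,309)],.085))
rep("hR S",f(*S,[(573,185),(701,290),(613,350),(480,240)],.11))
rep("hR D",f(*D,[(33,378),(132,302),(266,400),(168,473)],.11))
rep("hL S",f(s,(285,180),5,[(170,427),(298,552),(180,625),(62,493)],.11))
rep("hL D",f(*D,[(400,103),(487,42),(613,125),(530,187)],.11))
rep("cell S",f(*S,[(475,27),(510,11),(540,39),(503,52)],.07))
rep("cell D",f(d,(255,310),10,[(92,207),(190,142),(268,215),(165,283)],.07))
rep("box S",f(s,(120,330),6,[(191,92),(70,250),(455,428),(573,258)],.032))
rep("box D",f(d,(380,140),8,[(535,155),(512,270),(90,205),(108,90)],.032))
print("tin",f(s,(120,330),6,[(430,308)],.031),f(d,(380,140),8,[(180,158)],.031))
# cross on bed
print("bed cross D",f(*D,[(340,374)],.015), "S line",f(*S,[(385,513),(452,580)],.015),"D line",f(*D,[(340,374),(412,425)],.015))
```

```text
bar S c [0.619  0.0634 0.085 ] len [0.0335 0.044  0.0317 0.0428] ang [  79.7  -14.2 -102.4  168.2]
bar D c [0.6171 0.065  0.085 ] len [0.0326 0.042  0.0334 0.0433] ang [-103.5  168.    78.6  -12.9]
rod [[0.64559171 0.12292014 0.085     ]] [[0.64372378 0.12577482 0.085     ]]
hR S c [0.6616 0.208  0.11  ] len [0.0841 0.0577 0.0856 0.0597] ang [ -13.8 -101.1  167.6   77.4]
hR D c [0.6554 0.215  0.11  ] len [0.0619 0.087  0.0587 0.0841] ang [-101.1  166.8   76.2  -11. ]
hL S c [ 0.6102 -0.0267  0.11  ] len [0.0841 0.0603 0.0823 0.0575] ang [ -12.  -103.6  166.    78.2]
hL D c [ 0.6051 -0.02    0.11  ] len [0.0616 0.0848 0.0592 0.085 ] ang [-103.7  165.4   76.4  -13. ]
cell S c [0.5183 0.3601 0.07  ] len [0.0239 0.0264 0.0232 0.0238] ang [  73.3  -19.3 -113.2  162.6]
cell D c [0.5174 0.3602 0.07  ] len [0.0252 0.0247 0.0262 0.0244] ang [-110.3  162.9   69.1  -19.4]
box S c [ 0.489  -0.3289  0.032 ] len [0.063  0.1475 0.0635 0.1506] ang [ -73.8   15.7  103.5 -164.2]
box D c [ 0.485 -0.328  0.032] len [0.0623 0.1439 0.0627 0.1491] ang [ 104.6   16.9  -70.6 -163.3]
tin [[ 0.53071173 -0.31829134  0.031     ]] [[ 0.52883677 -0.31673046  0.031     ]]
bed cross D [[0.63308534 0.09373131 0.015     ]] S line [[0.63556775 0.09613978 0.015     ]
 [0.68158708 0.08461823 0.015     ]] D line [[0.63308534 0.09373131 0.015     ]
 [0.58590101 0.10457777 0.015     ]]
```

```bash
cat >> h.py <<'E'
from scipy.spatial.transform import Rotation as R
def st():
    from bench import r
    s=r.read_state();M=R.from_quat(s["eef_rot"]).as_matrix()
    y=M[:,1];jaw=np.degrees(np.arctan2(y[1],y[0]))
    print("t",round(s["time"],2),"tcp",np.round(s["ee_pos"],4),"jaw",round(jaw,2),"down",np.round(M[:,0],3),"w",round(s["width"],4),"F",np.round(s["ft_force"],1),"q",np.round(s["joint_positions"],2))
    return s
E
python3 -c "
from h import *
st()"
```

```text
t 0.15 tcp [ 0.2017 -0.5913  0.233 ] jaw -71.16 down [-0.     0.001 -1.   ] w 0.087 F [-1.  -0.1  0.8] q [ 1.22  0.33 -0.06  1.46  0.02  1.35 -0.09]
```

drive_tool:
  moves: "0 0 0 8 0;0 0 0 0 0"

```text
time: 0.4
ee_pos: [0.2018, -0.5914, 0.2333]
eef_rot: [0.688, 0.164, -0.688, 0.164]
ft_force: [0.1, -0.0, -0.1]
width: 0.087
```

```bash
python3 -c "
from h import *
st()"
```

```text
t 0.4 tcp [ 0.2018 -0.5914  0.2333] jaw -63.2 down [-0.  0. -1.] w 0.087 F [ 0.1 -0.  -0.1] q [ 1.23  0.33 -0.08  1.46  0.03  1.35  0.05]
```

drive_tool:
  moves: "0.026 0.041 0 3.2 0;0.026 0.041 0 3.2 0;0.026 0.041 0 3.2 0;0.026 0.041 0 3.2 0;0.026 0.041 0 3.2 0;0.026 0.041 0 3.2 0;0.026 0.041 0 3.2 0;0.026 0.041 0 3.2 0;0.026 0.041 0 3.2 0;0.026 0.041 0 3.2 0;0.026 0.041 0 3.2 0;0.026 0.041 0 3.2 0;0.026 0.041 0 3.2 0;0.026 0.041 0 3.2 0;0.026 0.041 0 3.2 0;0.026 0.041 0 2.8 0;0 0 0 0 0;0 0 0 0 0"

```text
time: 2.65
ee_pos: [0.6177, 0.064, 0.2332]
eef_rot: [-0.551, -0.443, 0.552, -0.443]
ft_force: [0.0, -0.7, -0.4]
width: 0.0868
```

Run:
```python
from h import *
from bench import cams
st()
c=cams.camera("wrist");np.save("wrist_1.npy",c,allow_pickle=True);cv2.imwrite("pics/w1.png",c["color"][:,:,::-1]);print(np.round(c["extrinsics"],3))
for n,p in dict(bar=(.618,.064,.085),rod=(.6447,.1243,.085),mid=(.6335,.0945,.015)).items(): print(n,proj(c,p))
```

```text
t 2.65 tcp [0.6177 0.064  0.2332] jaw -12.5 down [-0.001 -0.    -1.   ] w 0.0868 F [ 0.  -0.7 -0.4] q [ 0.35  0.41 -0.69  1.44  0.26  1.39 -0.57]
[[ 0.976 -0.206 -0.065  0.636]
 [-0.216 -0.933 -0.289  0.144]
 [-0.001  0.297 -0.955  0.385]
 [ 0.     0.     0.     1.   ]]
bar (np.float64(322.50169809524243), np.float64(227.2838384288705))
rod (np.float64(338.551243207769), np.float64(150.7259628287317))
mid (np.float64(330.8048863289055), np.float64(178.11549949922892))
```

View pics/w1.png

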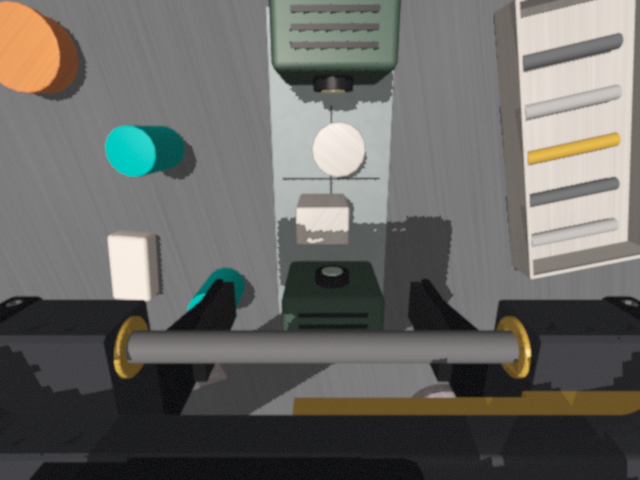

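The wrist view agrees with my estimates: bar top (322,226), rod (339,150) and bed cross (331,178), all within about 1 px of the projections. Next I'll go down and grip the bar.

drive_tool:
  moves: "0 0 -0.042 0 0;0 0 -0.042 0 0;0 0 -0.042 0 0;0 0 -0.03 0 0;0 0 -0.012 0 0;0 0 0 0 0;0 0 0 0 1;0 0 0 0 1;0 0 0 0 1;0 0 0 0 1;0 0 0 0 1;0 0 0 0 1;0 0 0 0 1"
  newtons: 40

```text
time: 4.32
ee_pos: [0.6179, 0.0645, 0.0657]
eef_rot: [0.551, 0.443, -0.551, 0.443]
ft_force: [-0.6, 0.1, 0.8]
width: 0.0456
```

Run:
```python
from h import *
from bench import cams
st()
```

```text
t 4.33 tcp [0.6179 0.0645 0.0657] jaw -12.36 down [ 0.  0. -1.] w 0.0456 F [-0.6  0.1  0.8] q [ 0.31  0.55 -0.64  1.62  0.36  1.09 -0.64]
```

drive_tool:
  moves: "0 0 0.02 0 1;0 0 0.04 0 1;0 0 0.045 0 1;0 0 0.04 0 1;-0.0148 -0.0339 0 -5.1 1;-0.0148 -0.0339 0 -5.1 1;-0.0148 -0.0339 0 -5.1 1;-0.0148 -0.0339 0 -5.1 1;-0.0148 -0.0339 0 -5.1 1;-0.0148 -0.0339 0 -5.1 1;-0.0148 -0.0339 0 -5.1 1;-0.0148 -0.0339 0 -5.1 1;-0.0148 -0.0339 0 -5.1 1;-0.0148 -0.0339 0 -5.1 1;-0.0148 -0.0339 0 -5.1 1;-0.0148 -0.0339 0 -5.1 1;0 0 0 0 1;0 0 0 0 1;0 0 0 0 1"

```text
time: 6.7
ee_pos: [0.4408, -0.3415, 0.2106]
eef_rot: [0.7, 0.102, -0.7, 0.101]
ft_force: [-0.3, 0.3, -3.6]
width: 0.0458
```

Run:
```python
from h import *
from bench import cams
st()
for n in ["wrist","scene","side"]:
    c=cams.camera(n);np.save(f"{n}_2.npy",c,allow_pickle=True);cv2.imwrite(f"pics/{n}2.png",c["color"][:,:,::-1])
    if n=="scene": crop(c,100,280,160,120,5,"pics/scene2c.png")
    if n=="side": crop(c,360,90,128,96,6,"pics/side2c.png")
```

```text
t 6.7 tcp [ 0.4408 -0.3415  0.2106] jaw -73.48 down [ 0.  0. -1.] w 0.0458 F [-0.3  0.3 -3.6] q [ 0.88  0.22 -0.34  1.66  0.08  1.27 -0.76]
```

View pics/wrist2.png

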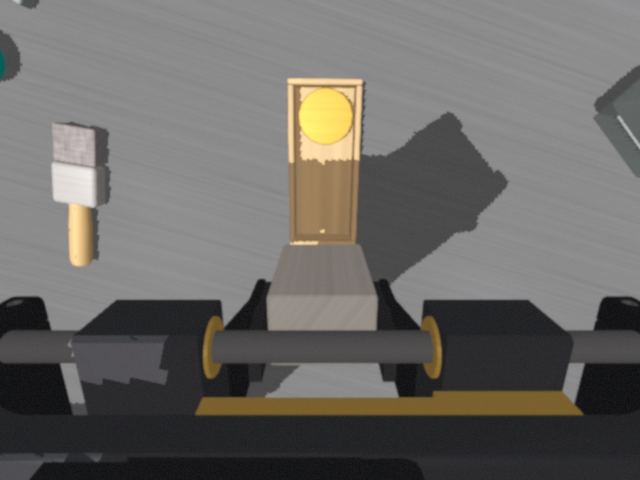

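View pics/scene2c.png

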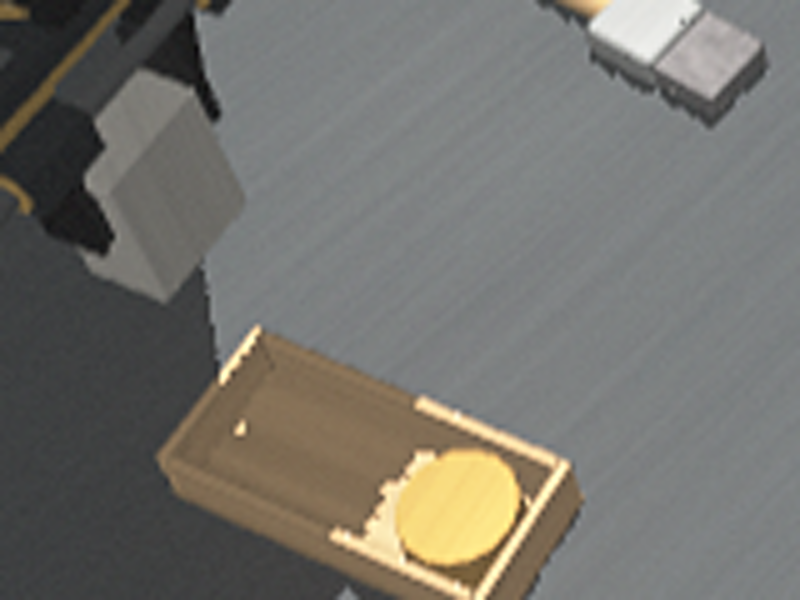

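View pics/side2c.png

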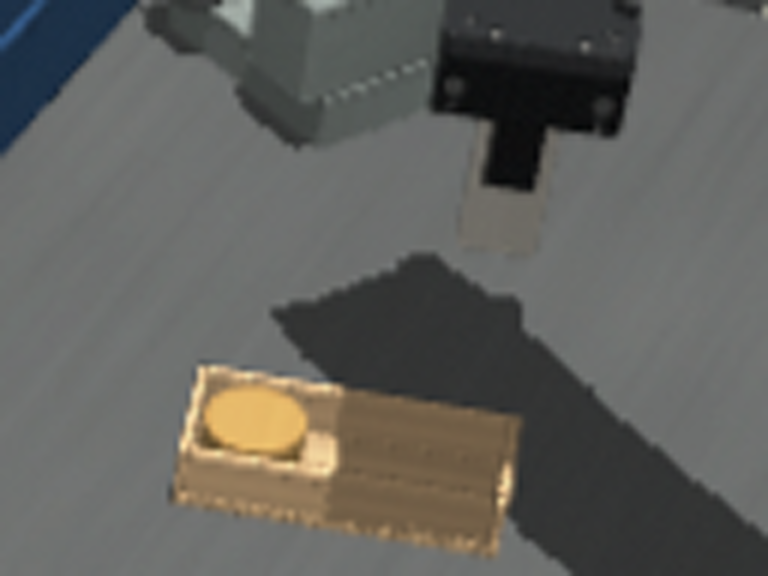

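Run:
```python
from h import *
c=load("wrist",2)
crop(c,270,65,110,190,3,"pics/w2c.png")
for p in [(598,108),(640,68),(640,178)]: print(p,onz(c,*p,0),onz(c,*p,.06))
d=load("side",2);
for p in [(410,114),(432,101),(411,99),(435,86)]: print("side",p,onz(d,*p,0),onz(d,*p,.06))
```

```text
(598, 108) [ 0.6113178 -0.5639931  0.       ] [ 0.59606685 -0.5231782   0.06      ]
(640, 68) [ 0.65331443 -0.58360596  0.        ] [ 0.63110177 -0.53953987  0.06      ]
(640, 178) [ 0.56420407 -0.6378211   0.        ] [ 0.55676309 -0.58476785  0.06      ]
side (410, 114) [ 0.6099393  -0.56198909  0.        ] [ 0.58209019 -0.48180873  0.06      ]
side (432, 101) [ 0.57789568 -0.66067246  0.        ] [ 0.55177065 -0.57518251  0.06      ]
side (411, 99) [ 0.63973778 -0.63676148  0.        ] [ 0.61028538 -0.55255804  0.06      ]
side (435, 86) [ 0.60190617 -0.74364369  0.        ] [ 0.57448928 -0.65368953  0.06      ]
```

View pics/w2c.png

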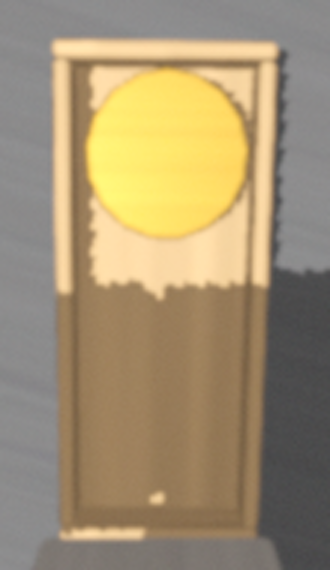

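Run:
```python
from h import *
c=load("wrist",2)
g=lambda u,v,z:onz(c,270+(u+.5)/3-.5,65+(v+.5)/3-.5,z)
P=np.array([g(52,42,.032),g(278,42,.032),g(257,540,.032),g(59,540,.032)])
e=np.diff(np.vstack([P,P[:1]]),axis=0)[:,:2]
print(P.mean(0),np.linalg.norm(e,axis=1),np.degrees(np.arctan2(e[:,1],e[:,0])))
t=g(168,153,.031);print("tin",t, "tin near edge",g(168,238,.031),"left",g(87,153,.031),g(249,153,.031))
print("floor end",g(80,508,.005),g(240,508,.005))
a=np.radians(16);u=np.array([np.cos(a),np.sin(a)]);v=np.array([-u[1],u[0]])
C=np.array([.4885,-.3285])
for n,p in dict(tin=t,f1=g(80,508,.005),f2=g(240,508,.005),far=(P[0]+P[1])/2,near=(P[2]+P[3])/2).items(): print(n,np.round([(p[:2]-C)@u,(p[:2]-C)@v],4))
# bar foot in wrist image: predicted
```

```text
[ 0.48685242 -0.32855432  0.032     ] [0.06388813 0.14814394 0.06408489 0.1481763 ] [ -73.46339409 -164.16034748  106.56327814   15.76371835]
tin [ 0.52998451 -0.31773869  0.031     ] tin near edge [ 0.50700864 -0.32464289  0.031     ] left [ 0.52325501 -0.29508121  0.031     ] [ 0.53671302 -0.34039283  0.031     ]
floor end [ 0.41056695 -0.32199305  0.005     ] [ 0.42638856 -0.3751967   0.005     ]
tin [ 0.0428 -0.0011]
f1 [-0.0731  0.0277]
f2 [-0.0726 -0.0278]
far [0.0725 0.0001]
near [-0.0757  0.0007]
```

Run:
```python
from h import *
c=load("wrist",2)
crop(c,250,230,140,110,5,"pics/w2d.png")
T=np.array([.4408,-.3415]);a=np.radians(16.4);u=np.array([np.cos(a),np.sin(a)]);v=np.array([-u[1],u[0]])
for p in [(278,244.5),(366,244.5)]:
    q=onz(c,*p,.160)[:2]-T;print(q@u,q@v)
for p in [(269,296),(377,296)]:
    q=onz(c,*p,.230)[:2]-T;print(q@u,q@v)
```

```text
0.01578574140732835 0.026690544406483066
0.0159347296096564 -0.025600442897454778
0.016699075136686416 0.022049572742152825
0.016831766914475924 -0.021854670077348277
```

View pics/w2d.png

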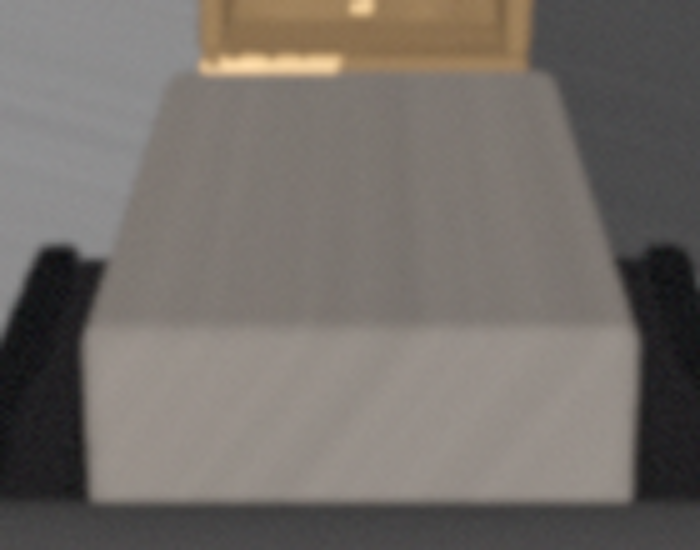

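drive_tool:
  moves: "-0.0018 -0.0014 -0.03 -0.3 1;0 0 -0.045 0 1;0 0 -0.025 0 1;0 0 -0.015 0 1;0 0 0 0 1;0 0 0 0 1"

```text
time: 7.6
ee_pos: [0.4392, -0.3441, 0.0968]
eef_rot: [0.701, 0.099, -0.7, 0.1]
ft_force: [0.6, 0.2, -2.8]
width: 0.0453
```

Run:
```python
from h import *
from bench import cams
st()
for n in ["wrist","scene","side"]:
    c=cams.camera(n);np.save(f"{n}_3.npy",c,allow_pickle=True)
    if n=="wrist": crop(c,220,0,200,350,2,"pics/wrist3.png")
    if n=="scene": crop(c,110,300,130,120,5,"pics/scene3c.png")
    if n=="side": crop(c,360,100,128,96,6,"pics/side3c.png")
```

```text
t 7.6 tcp [ 0.4392 -0.3441  0.0968] jaw -73.85 down [ 0.002 -0.001 -1.   ] w 0.0453 F [ 0.6  0.2 -2.8] q [ 0.87  0.32 -0.33  1.79  0.12  1.05 -0.8 ]
```

View pics/wrist3.png

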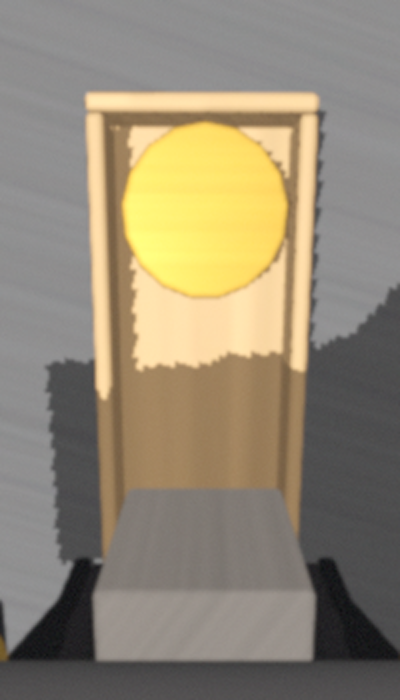

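View pics/scene3c.png

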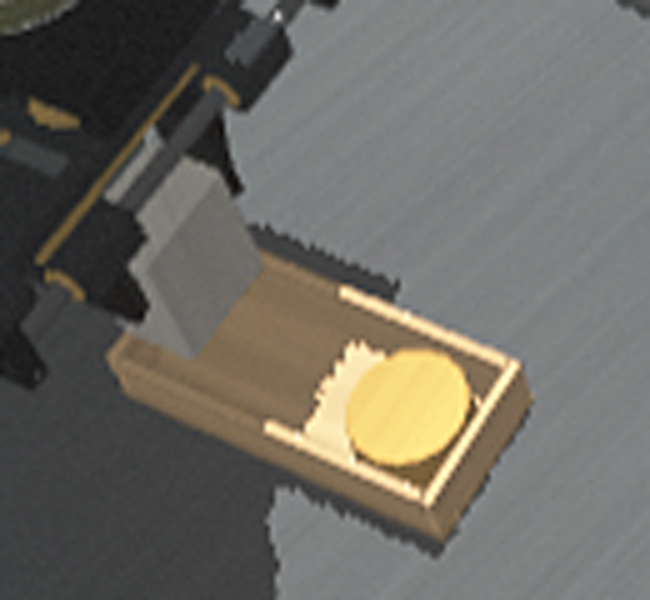

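View pics/side3c.png

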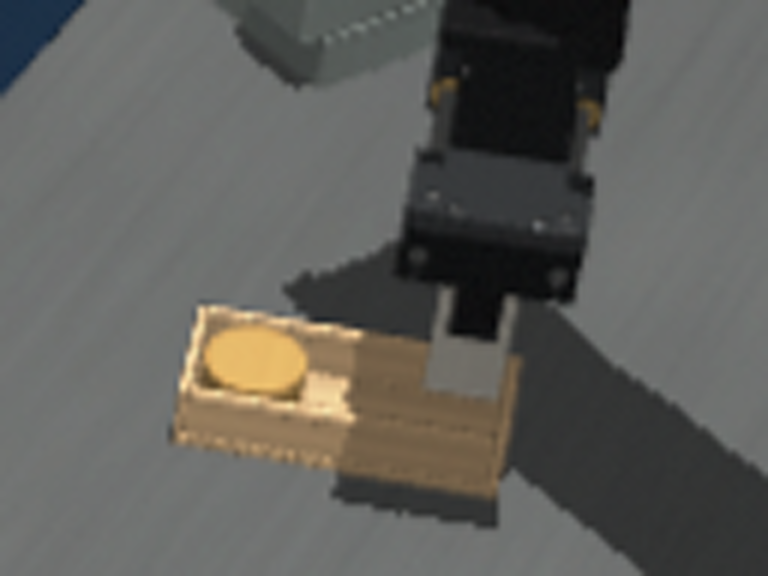

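drive_tool:
  moves: "-0.0003 0.001 -0.01 0 1;0 0 -0.012 0 1;0 0 -0.01 0 1;0 0 -0.005 0 1;0 0 -0.003 0 1;0 0 0 0 1;0 0 0 0 1"

```text
time: 8.62
ee_pos: [0.4383, -0.3429, 0.0557]
eef_rot: [0.7, 0.099, -0.7, 0.099]
ft_force: [0.2, 0.2, -2.6]
width: 0.0461
```

Run:
```python
from h import *
from bench import cams
st()
for n in ["scene","side"]:
    c=cams.camera(n);np.save(f"{n}_4.npy",c,allow_pickle=True)
    if n=="scene": crop(c,110,300,130,120,5,"pics/scene4c.png")
    if n=="side": crop(c,360,100,128,96,6,"pics/side4c.png")
```

```text
t 8.62 tcp [ 0.4383 -0.3429  0.0557] jaw -73.86 down [ 0. -0. -1.] w 0.0461 F [ 0.2  0.2 -2.6] q [ 0.86  0.37 -0.33  1.82  0.14  0.97 -0.82]
```

View pics/scene4c.png

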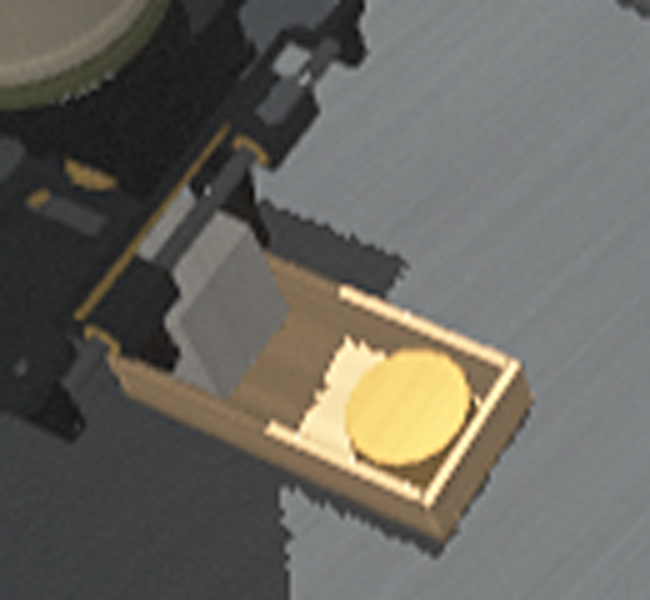

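drive_tool:
  moves: "0 0 -0.001 0 1;0 0 0 0 1;0 0 0 0 1"

```text
time: 9.1
ee_pos: [0.4383, -0.3428, 0.0556]
eef_rot: [0.7, 0.099, -0.7, 0.099]
ft_force: [-4.8, 1.3, 7.8]
width: 0.0457
```

drive_tool:
  moves: "0 0 0 0 0;0 0 0 0 0;0 0 0 0 0;0 0 0.02 0 0;0 0 0.04 0 0;0 0 0.05 0 0;0 0 0.045 0 0;0 0 0 0 0"

```text
time: 10.1
ee_pos: [0.4398, -0.3438, 0.2135]
eef_rot: [0.702, 0.097, -0.698, 0.101]
ft_force: [0.5, -0.2, -1.0]
width: 0.087
```

drive_tool:
  moves: "0.0159 0.0359 0 4.7 0;0.0159 0.0359 0 4.7 0;0.0159 0.0359 0 4.7 0;0.0159 0.0359 0 4.7 0;0.0159 0.0359 0 4.7 0;0.0159 0.0359 0 4.7 0;0.0159 0.0359 0 4.7 0;0.0159 0.0359 0 4.7 0;0.0159 0.0359 0 4.7 0;0.0159 0.0359 0 4.7 0;0.0159 0.0359 0 4.7 0;0.0159 0.0359 0 4.7 0;0.0159 0.0359 0 4.7 0;0 0 0 0 0;0 0 0 0 0"

```text
time: 11.98
ee_pos: [0.6442, 0.1244, 0.2085]
eef_rot: [-0.552, -0.442, 0.553, -0.441]
ft_force: [-0.4, -1.3, -1.1]
width: 0.0866
```

Run:
```python
from h import *
from bench import cams
st()
for n in ["scene","side","wrist"]:
    c=cams.camera(n);np.save(f"{n}_5.npy",c,allow_pickle=True)
    if n=="scene": crop(c,110,300,130,120,5,"pics/scene5c.png")
    if n=="side": crop(c,360,100,128,96,6,"pics/side5c.png")
    if n=="wrist": cv2.imwrite("pics/wrist5.png",c["color"][:,:,::-1]); print(proj(c,(.6447,.1243,.085)),proj(c,(.6335,.0945,.015)))
```

```text
t 11.97 tcp [0.6442 0.1244 0.2085] jaw -12.71 down [-0.001 -0.    -1.   ] w 0.0866 F [-0.4 -1.3 -1.1] q [ 0.24  0.51 -0.71  1.37  0.33  1.38 -0.69]
(np.float64(321.94544913982025), np.float64(233.7389151382485)) (np.float64(317.7566013837199), np.float64(244.0297902263846))
```

View pics/scene5c.png

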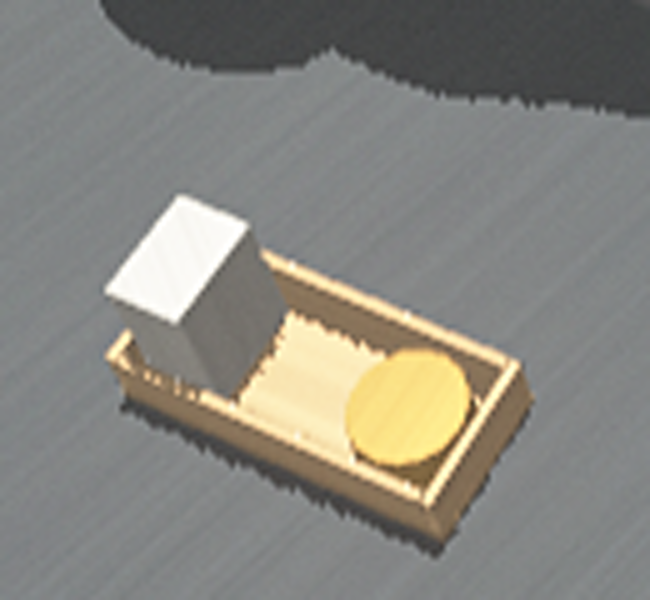

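View pics/side5c.png

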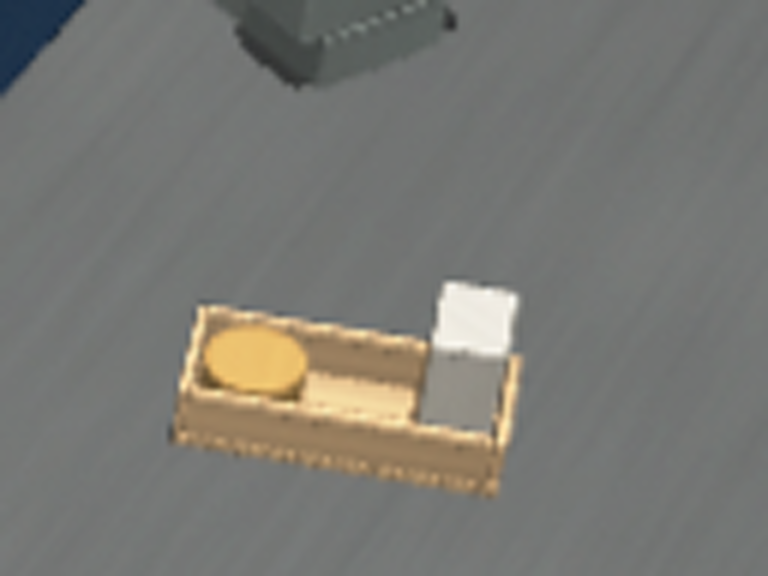

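View pics/wrist5.png

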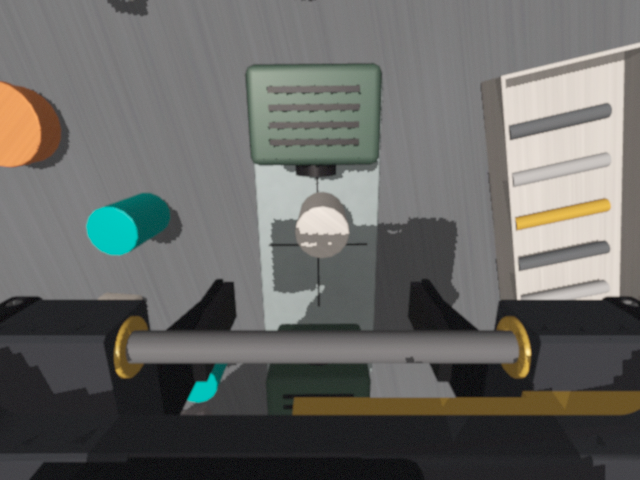

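The bar stands upright in the box's −x end. The rod top is at (322,232), as predicted. Next is the rod.

drive_tool:
  moves: "0.0007 0.0007 -0.04 0 0;0 0 -0.045 0 0;0 0 -0.035 0 0;0 0 -0.018 0 0;0 0 -0.005 0 0;0 0 0 0 0;0 0 0 0 1;0 0 0 0 1;0 0 0 0 1;0 0 0 0 1;0 0 0 0 1;0 0 0 0 1;0 0 0 0 1"

```text
time: 13.75
ee_pos: [0.6455, 0.1247, 0.0666]
eef_rot: [0.552, 0.441, -0.552, 0.441]
ft_force: [-0.8, -0.3, 0.3]
width: 0.0432
```

Run:
```python
from h import *
st()
s=load("scene",5);d=load("side",5)
f=lambda c,o,sc,P,z:np.array([onz(c,o[0]+(u+.5)/sc-.5,o[1]+(v+.5)/sc-.5,z) for u,v in P])
A=f(s,(110,300),5,[(184,196),(248,224),(180,323),(106,291)],.075);B=f(d,(360,100),6,[(444,282),(518,293),(506,357),(430,347)],.075)
C=np.array([.4861,-.3292]);a=np.radians(16.2);u=np.array([np.cos(a),np.sin(a)]);v=np.array([-u[1],u[0]])
for P in(A,B): print(P.mean(0),[(np.round((p[:2]-C)@u,4),np.round((p[:2]-C)@v,4)) for p in P])
for t in (f(s,(110,300),5,[(408,406)],.031),f(d,(360,100),6,[(256,359)],.031)): print("tin",(t[0][:2]-C)@u,(t[0][:2]-C)@v)
for n,P in (("s",f(s,(110,300),5,[(520,363),(428,500)],.032)),("d",f(d,(360,100),6,[(200,308),(182,392)],.032))):
  print(n,"far rim",[(p[:2]-C)@u for p in P],[(p[:2]-C)@v for p in P])
for n,P in (("s",f(s,(110,300),5,[(108,355)],.032)),("d",f(d,(360,100),6,[(521,358),(502,443)],.032))):
  print(n,"near rim",[(p[:2]-C)@u for p in P],[(p[:2]-C)@v for p in P])
```

```text
t 13.75 tcp [0.6455 0.1247 0.0666] jaw -12.76 down [-0.  0. -1.] w 0.0432 F [-0.8 -0.3  0.3] q [ 0.22  0.63 -0.66  1.52  0.41  1.14 -0.75]
[ 0.44000444 -0.34251022  0.075     ] [(np.float64(-0.0633), np.float64(0.0227)), (np.float64(-0.0331), np.float64(0.0223)), (np.float64(-0.0309), np.float64(-0.0222)), (np.float64(-0.0646), np.float64(-0.0224))]
[ 0.43721695 -0.34068391  0.075     ] [(np.float64(-0.0339), np.float64(-0.0205)), (np.float64(-0.0673), np.float64(-0.0209)), (np.float64(-0.0665), np.float64(0.0253)), (np.float64(-0.0329), np.float64(0.0267))]
tin 0.04566057665896105 -0.001806616390671292
tin 0.043950204141996435 0.00036593056459955265
s far rim [np.float64(0.07586966122697794), np.float64(0.07412047774653188)] [np.float64(0.030170207684523956), np.float64(-0.030814459379624657)]
d far rim [np.float64(0.07463248040828448), np.float64(0.07334269000466369)] [np.float64(-0.028545111191849756), np.float64(0.03295345701518334)]
s near rim [np.float64(-0.07259851999756783)] [np.float64(-0.030348457027350735)]
d near rim [np.float64(-0.07489151052960923), np.float64(-0.07228177643383976)] [np.float64(-0.029145964379607536), np.float64(0.03241586331816567)]
```

drive_tool:
  moves: "0 0 0.02 0 1;0 0 0.04 0 1;0 0 0.045 0 1;0 0 0.04 0 1;-0.0127 -0.035 0 -4.7 1;-0.0127 -0.035 0 -4.7 1;-0.0127 -0.035 0 -4.7 1;-0.0127 -0.035 0 -4.7 1;-0.0127 -0.035 0 -4.7 1;-0.0127 -0.035 0 -4.7 1;-0.0127 -0.035 0 -4.7 1;-0.0127 -0.035 0 -4.7 1;-0.0127 -0.035 0 -4.7 1;-0.0127 -0.035 0 -4.7 1;-0.0127 -0.035 0 -4.7 1;-0.0127 -0.035 0 -4.7 1;-0.0127 -0.035 0 -4.7 1;0 0 -0.02 0 1;0 0 0 0 1;0 0 0 0 1"

```text
time: 16.25
ee_pos: [0.4808, -0.3303, 0.1921]
eef_rot: [0.7, 0.099, -0.7, 0.099]
ft_force: [0.3, 0.4, -1.8]
width: 0.0431
```

Run:
```python
from h import *
from bench import cams
s0=st();T=s0["ee_pos"]
for n in ["scene","side","wrist"]:
    c=cams.camera(n);np.save(f"{n}_6.npy",c,allow_pickle=True)
    if n=="scene": crop(c,110,280,130,120,5,"pics/scene6c.png")
    if n=="side": crop(c,360,90,128,106,6,"pics/side6c.png")
    if n=="wrist": crop(c,220,100,200,250,2,"pics/wrist6.png")
```

```text
t 16.25 tcp [ 0.4808 -0.3303  0.1921] jaw -73.85 down [ 0.  0. -1.] w 0.0431 F [ 0.3  0.4 -1.8] q [ 0.84  0.29 -0.38  1.62  0.11  1.25 -0.85]
```

View pics/scene6c.png

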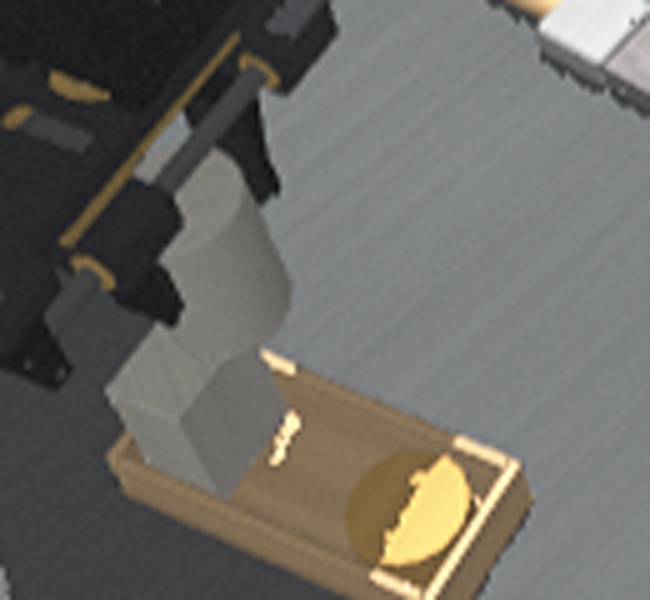

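View pics/wrist6.png

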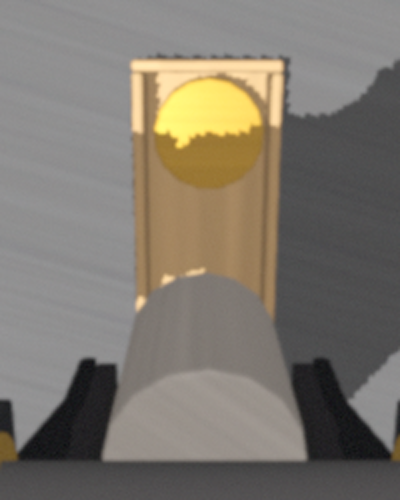

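View pics/side6c.png

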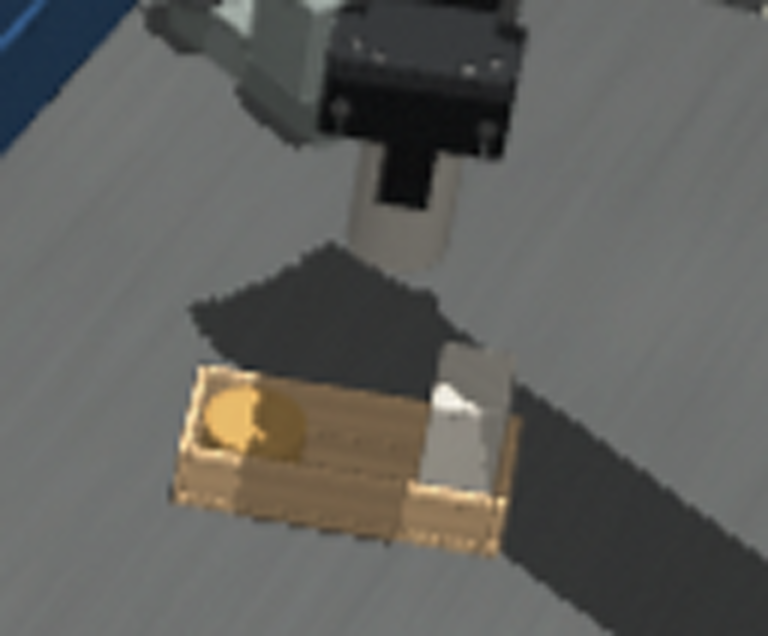

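Run:
```python
from h import *
c=load("wrist",6);T=np.array([.4808,-.3303]);a=np.radians(16.2);u=np.array([np.cos(a),np.sin(a)]);v=np.array([-u[1],u[0]])
q=onz(c,220+104,100+137,.1405)[:2]-T;print(q@u,q@v)
q=onz(c,220+102,100+185,.2105)[:2]-T;print(q@u,q@v)
C=np.array([.4861,-.3292])
q=onz(c,220+104,100+93.5,.031)[:2]-C;print("tin near edge",q@u,q@v)
# predicted with TCP
q=T-C;print("tcp in box",q@u,q@v)
```

```text
0.02038387123743068 -0.0006644873707071077
0.021260776554907112 0.0005577087215686585
tin near edge 0.021767215437896333 -0.0008683568396902582
tcp in box -0.00539644675073092 0.0004223298077632795
```

drive_tool:
  moves: "0.0005 0 -0.03 0 1;0 0 -0.03 0 1;0 0 -0.02 0 1;0 0 0 0 1;0 0 0 0 1"

```text
time: 17.02
ee_pos: [0.4817, -0.3306, 0.1129]
eef_rot: [0.701, 0.099, -0.7, 0.1]
ft_force: [-0.4, -0.5, -2.6]
width: 0.0433
```

Run:
```python
from h import *
from bench import cams
s0=st();T=s0["ee_pos"]
for n in ["scene","side","wrist"]:
    c=cams.camera(n);np.save(f"{n}_7.npy",c,allow_pickle=True)
    if n=="scene": crop(c,110,280,130,120,5,"pics/scene7c.png")
    if n=="side": crop(c,360,90,128,106,6,"pics/side7c.png")
    if n=="wrist": crop(c,220,50,200,300,2,"pics/wrist7.png")
```

```text
t 17.02 tcp [ 0.4817 -0.3306  0.1129] jaw -73.85 down [ 0.001 -0.001 -1.   ] w 0.0433 F [-0.4 -0.5 -2.6] q [ 0.83  0.36 -0.37  1.7   0.14  1.1  -0.87]
```

View pics/side7c.png

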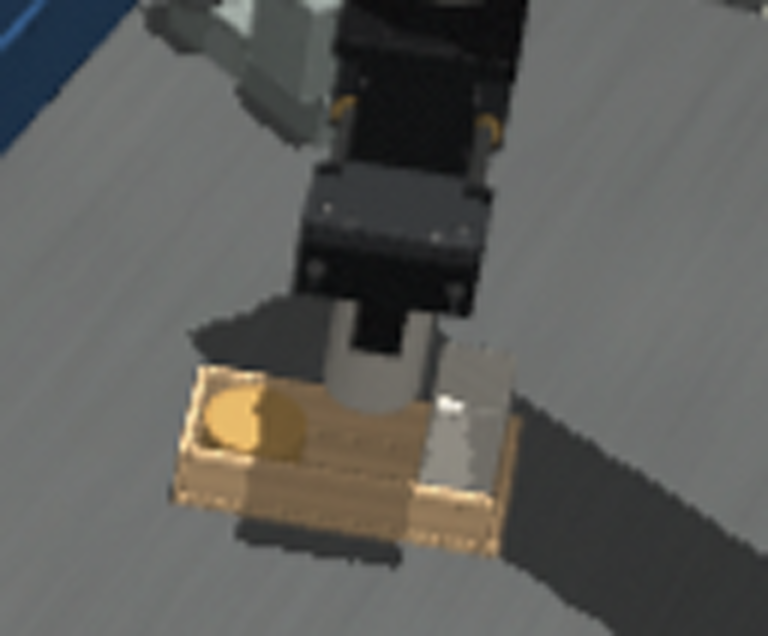

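View pics/wrist7.png

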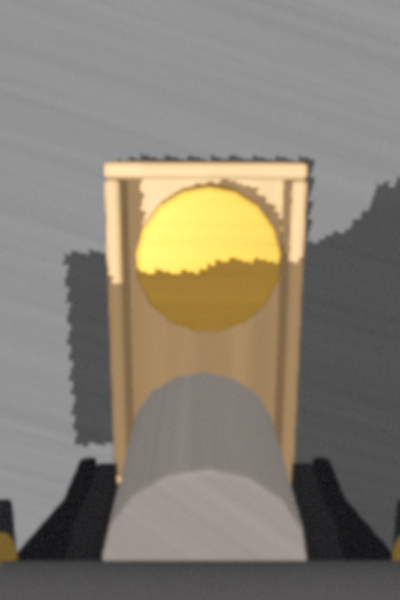

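drive_tool:
  moves: "-0.0004 0 -0.015 0 1;0 0 -0.015 0 1;0 0 -0.012 0 1;0 0 -0.008 0 1;0 0 -0.004 0 1;0 0 -0.002 0 1;0 0 0 0 1;0 0 -0.001 0 1;0 0 0 0 1"

```text
time: 18.3
ee_pos: [0.481, -0.3303, 0.0564]
eef_rot: [0.7, 0.099, -0.7, 0.1]
ft_force: [-6.0, 5.2, 14.8]
width: 0.0426
```

Run:
```python
from h import *
from bench import cams
s0=st()
c=cams.camera("wrist");np.save(f"wrist_8.npy",c,allow_pickle=True);crop(c,220,0,200,350,2,"pics/wrist8.png")
```

```text
t 18.3 tcp [ 0.481  -0.3303  0.0564] jaw -73.85 down [ 0.001 -0.001 -1.   ] w 0.0426 F [-6.   5.2 14.8] q [ 0.82  0.43 -0.36  1.75  0.17  1.   -0.9 ]
```

View pics/wrist8.png

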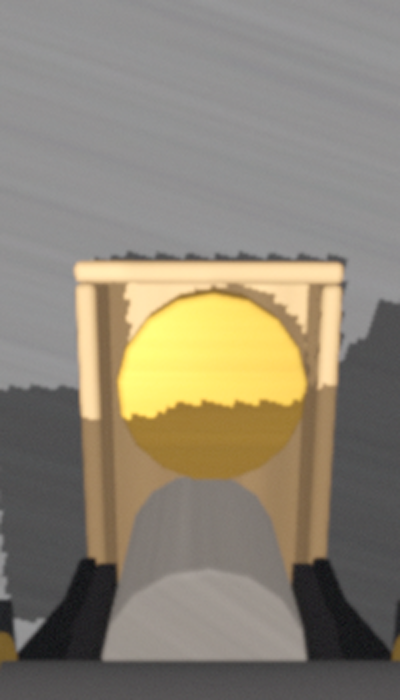

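drive_tool:
  moves: "0 0 0 0 0;0 0 0 0 0;0 0 0 0 0;0 0 0.02 0 0;0 0 0.04 0 0;0 0 0.05 0 0;0 0 0.045 0 0;0 0 0 0 0"

```text
time: 19.35
ee_pos: [0.4825, -0.3312, 0.2151]
eef_rot: [0.702, 0.097, -0.698, 0.101]
ft_force: [0.1, 0.3, -0.2]
width: 0.0867
```

drive_tool:
  moves: "0.002 0.0383 0 3 0;0.002 0.0383 0 3 0;0.002 0.0383 0 3 0;0.002 0.0383 0 3 0;0.002 0.0383 0 3 0;0.002 0.0383 0 3 0;0.002 0.0383 0 3 0;0.002 0.0383 0 3 0;0.002 0.0383 0 3 0;0.002 0.0383 0 3 0;0.002 0.0383 0 3 0;0.002 0.0383 0 3 0;0.002 0.0383 0 3 0;0.002 0.0383 0 3 0;0.002 0.0383 0 3 0;0.002 0.0383 0 3 0;0.002 0.0383 0 3 0;0.002 0.0383 0 3 0;0 0 0 0 0;0 0 0 0 0"

```text
time: 21.85
ee_pos: [0.516, 0.3594, 0.2094]
eef_rot: [-0.578, -0.406, 0.579, -0.407]
ft_force: [-0.6, -0.2, -0.2]
width: 0.0867
```

Run:
```python
from h import *
from bench import cams
st()
for n in ["scene","side","wrist"]:
    c=cams.camera(n);np.save(f"{n}_9.npy",c,allow_pickle=True)
    if n=="scene": crop(c,110,300,130,120,5,"pics/scene9c.png")
    if n=="side": crop(c,360,100,128,96,6,"pics/side9c.png")
    if n=="wrist": cv2.imwrite("pics/wrist9.png",c["color"][:,:,::-1]); print(proj(c,(.518,.360,.07)))
```

```text
t 21.85 tcp [0.516  0.3594 0.2094] jaw -19.82 down [-0. -0. -1.] w 0.0867 F [-0.6 -0.2 -0.2] q [-0.05  0.49 -0.86  1.45  0.37  1.37 -1.27]
(np.float64(322.81969664835583), np.float64(227.68401616499463))
```

View pics/scene9c.png

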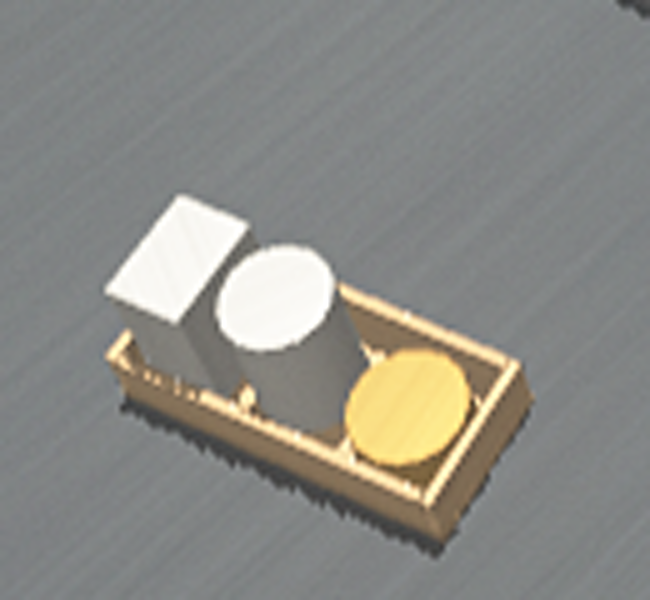

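View pics/side9c.png

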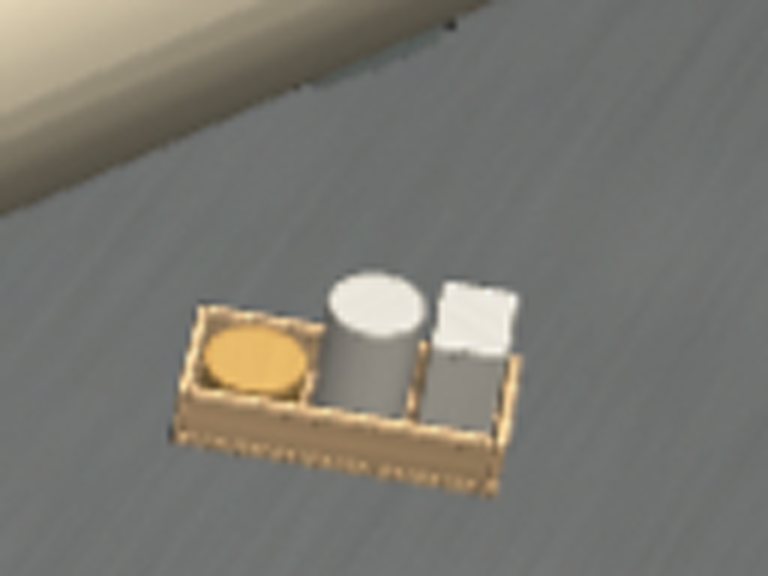

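View pics/wrist9.png

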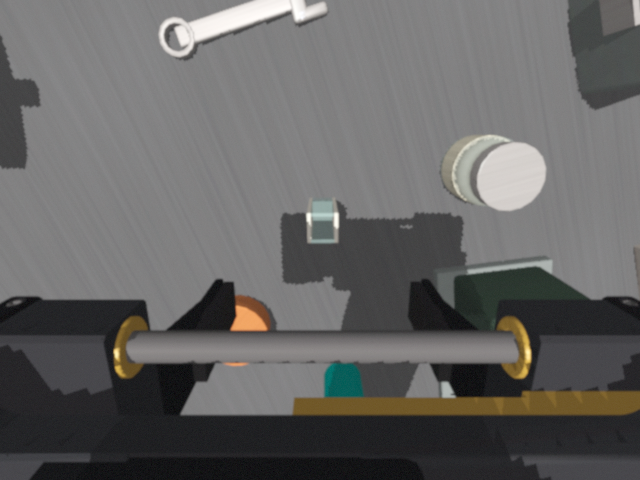

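Run:
```python
from h import *
c=load("wrist",9);s=load("scene")
crop(c,292,185,60,75,8,"pics/w9c.png")
print("copper",onz(s,325,194,.03)); print("jar",onz(s,434,210,.085))
```

```text
copper [0.38690061 0.26690951 0.03      ]
jar [0.66869925 0.34584561 0.085     ]
```

View pics/w9c.png

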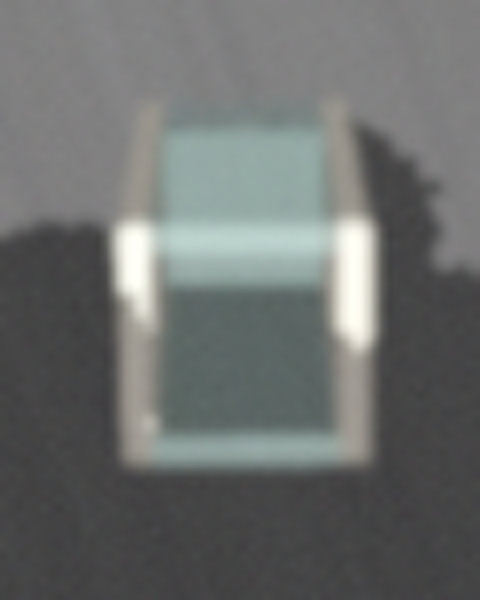

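Run:
```python
from h import *
c=load("wrist",9)
g=lambda u,v,z:onz(c,292+(u+.5)/8-.5,185+(v+.5)/8-.5,z)
P=np.array([g(110,218,.07),g(378,218,.07),g(373,467,.07),g(121,467,.07)])
e=np.diff(np.vstack([P,P[:1]]),axis=0)[:,:2]
print(P.mean(0),np.linalg.norm(e,axis=1),np.degrees(np.arctan2(e[:,1],e[:,0])))
P=np.array([g(145,103,.0),g(342,103,.0)]);print("foot far edge",P, P.mean(0))
```

```text
[0.51757987 0.36024579 0.07      ] [0.02788162 0.02721931 0.02692831 0.02723133] [ -19.8994241  -110.22118255  160.10202106   71.78500769]
foot far edge [[0.50985532 0.37640593 0.        ]
 [0.53347522 0.36785561 0.        ]] [0.52166527 0.37213077 0.        ]
```

drive_tool:
  moves: "0.0016 0.0008 -0.04 0 0;0 0 -0.045 0 0;0 0 -0.04 0 0;0 0 -0.025 0 0;0 0 -0.01 0 0;0 0 -0.005 0 0;0 0 0 0 0;0 0 0 0 0"
  newtons: 15

```text
time: 23.0
ee_pos: [0.5186, 0.3602, 0.0456]
eef_rot: [0.579, 0.406, -0.578, 0.406]
ft_force: [0.8, -0.7, -0.9]
width: 0.0871
```

Run:
```python
from h import *
from bench import cams
st()
for n in ["scene","side","wrist"]:
    c=cams.camera(n);np.save(f"{n}_10.npy",c,allow_pickle=True)
    if n=="scene": crop(c,335,140,100,80,7,"pics/scene10c.png")
    if n=="side": crop(c,220,280,110,90,7,"pics/side10c.png")
    if n=="wrist": cv2.imwrite("pics/wrist10.png",c["color"][:,:,::-1])
```

```text
t 23.0 tcp [0.5186 0.3602 0.0456] jaw -19.87 down [ 0.001  0.001 -1.   ] w 0.0871 F [ 0.8 -0.7 -0.9] q [-0.1   0.64 -0.78  1.6   0.49  1.1  -1.36]
```

View pics/wrist10.png

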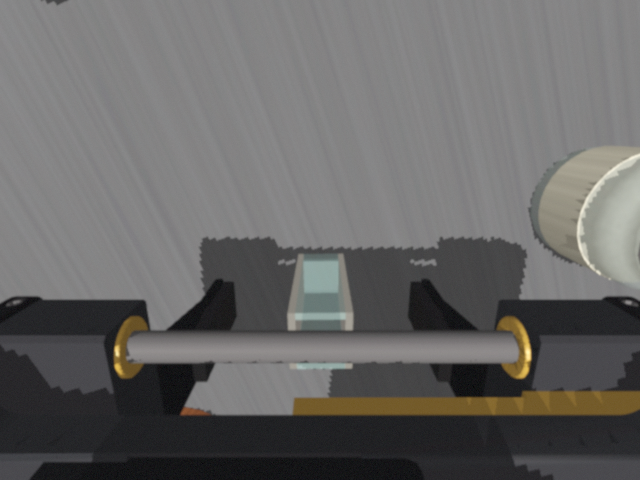

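View pics/side10c.png

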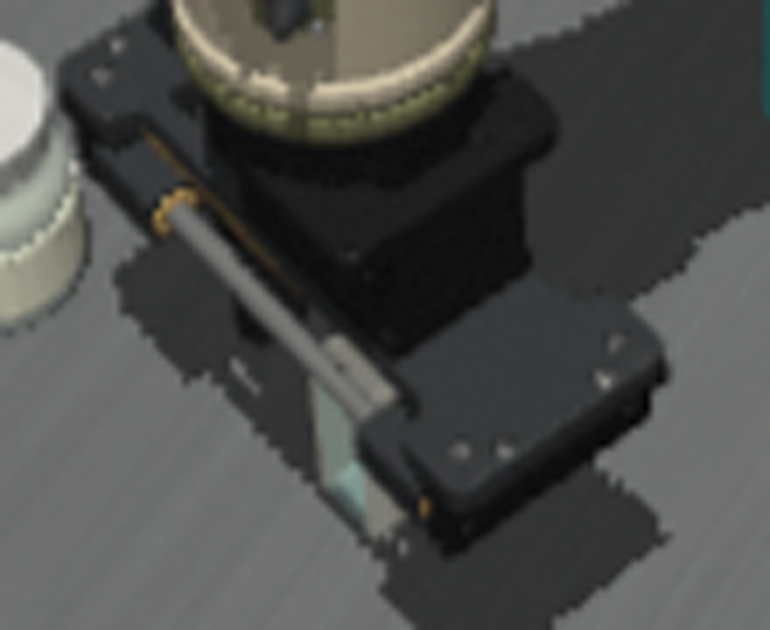

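View pics/scene10c.png

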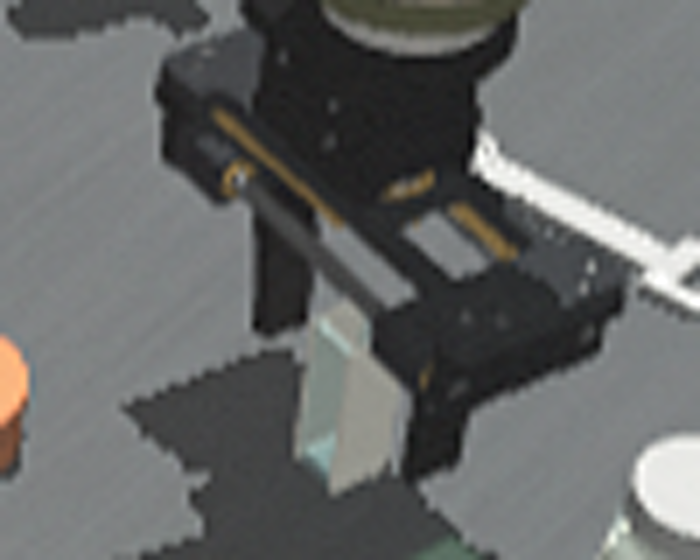

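drive_tool:
  moves: "-0.001 0 0 0 0.3;0 0 0 0 0.6;0 0 0 0 1;0 0 0 0 1;0 0 0 0 1;0 0 0 0 1;0 0 0 0 1;0 0 0 0 1"
  newtons: 15

```text
time: 24.15
ee_pos: [0.5171, 0.3598, 0.0445]
eef_rot: [0.579, 0.406, -0.579, 0.406]
ft_force: [0.1, 0.0, 0.4]
width: 0.0259
```

Run:
```python
from h import *
from bench import cams
st()
c=cams.camera("wrist");np.save("wrist_11.npy",c,allow_pickle=True);crop(c,220,180,200,200,3,"pics/wrist11.png")
```

```text
t 24.15 tcp [0.5171 0.3598 0.0445] jaw -19.86 down [ 0. -0. -1.] w 0.0259 F [0.1 0.  0.4] q [-0.1   0.64 -0.78  1.61  0.49  1.1  -1.36]
```

View pics/wrist11.png

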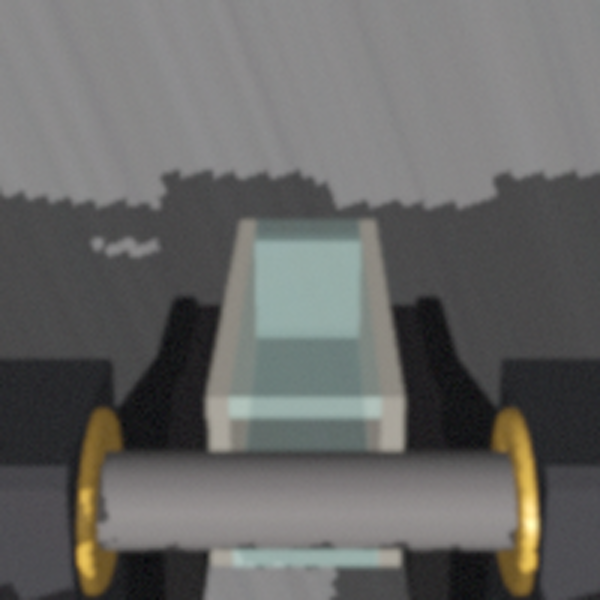

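Run:
```python
from h import *
c=load("wrist",11);T=np.array([.5171,.3598]);a=np.radians(-19.86+90);w=np.array([np.cos(a),np.sin(a)]);j=np.array([w[1],-w[0]])
g=lambda u,v,z:onz(c,220+(u+.5)/3-.5,180+(v+.5)/3-.5,z)[:2]-T
for p in [(240,220,0),(375,220,0),(205,397,.07),(406,397,.07),(213,568,.07),(402,568,.07)]:
    q=g(*p);print(p,np.round([q@w*1e3,q@j*1e3],1))
c=load("wrist",5)
crop(c,250,150,150,180,4,"pics/w5c.png")
c=load("wrist",1);crop(c,265,90,130,110,6,"pics/w1c.png")
```

```text
(240, 220, 0) [ 13.1 -13. ]
(375, 220, 0) [13.2 13.1]
(205, 397, 0.07) [ 13.3 -13.4]
(406, 397, 0.07) [13.3 12.9]
(213, 568, 0.07) [-13.2 -13.1]
(402, 568, 0.07) [-13.2  13.1]
```

View pics/w5c.png

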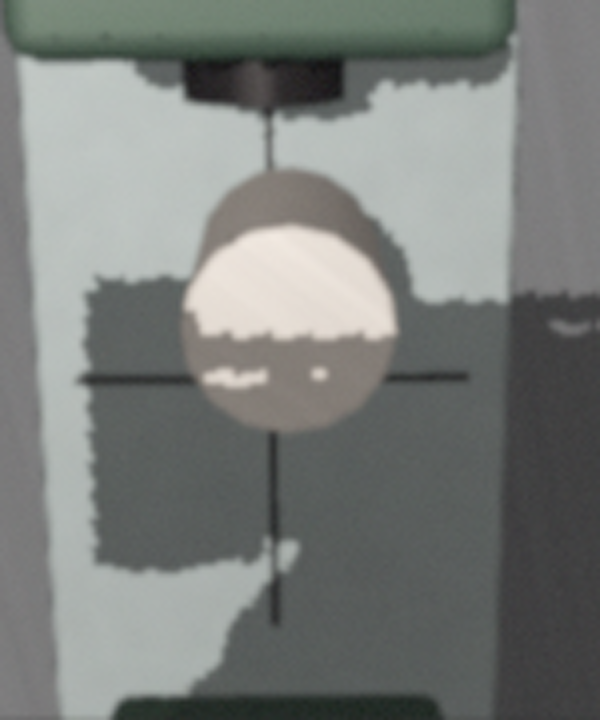

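View pics/w1c.png

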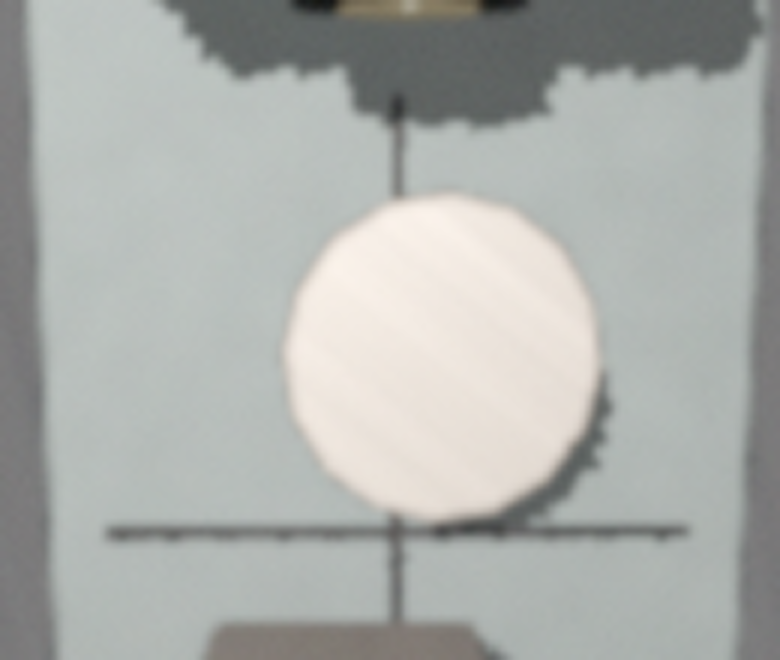

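Run:
```python
from h import *
def mk(k,o,s):
    c=load("wrist",k);return lambda u,v:onz(c,o[0]+(u+.5)/s-.5,o[1]+(v+.5)/s-.5,.015)[:2]
for k,o,s,L,Tr in [(5,(250,150),4,[(268,112),(276,622)],[(80,380),(468,377)]),(1,(265,90),6,[(398,103),(397,615)],[(107,534),(688,531)])]:
    g=mk(k,o,s);A,B=g(*L[0]),g(*L[1]);P,Q=g(*Tr[0]),g(*Tr[1])
    an=lambda d:np.degrees(np.arctan2(d[1],d[0]))
    M=np.array([A-B,-(Q-P)]).T;x=np.linalg.solve(M,P-B);X=B+x[0]*(A-B)
    print("long",an(A-B),"trans",an(Q-P),"cross",X,"transmid",(P+Q)/2,"longends",A,B,(A+B)/2)
```

```text
long 77.85164785831677 trans -12.315835663362384 cross [0.63336054 0.09428643] transmid [0.63378825 0.09419305] longends [0.64752686 0.16009538] [0.61889613 0.02709271] [0.6332115  0.09359404]
long 77.83148030253642 trans -12.175702291383917 cross [0.6334253  0.09428816] transmid [0.63346314 0.09428   ] longends [0.64799218 0.16184233] [0.63042809 0.08038853] [0.63921014 0.12111543]
```

drive_tool:
  moves: "0 0 0.02 0 1;0 0 0.04 0 1;0 0 0.05 0 1;0 0 0.05 0 1;0 0 0.03 0 1;0.0116 -0.0265 0 0.8 1;0.0116 -0.0265 0 0.8 1;0.0116 -0.0265 0 0.8 1;0.0116 -0.0265 0 0.8 1;0.0116 -0.0265 0 0.8 1;0.0116 -0.0265 0 0.8 1;0.0116 -0.0265 0 0.8 1;0.0116 -0.0265 0 0.8 1;0.0116 -0.0265 0 0.8 1;0.0116 -0.0265 0 0.5 1;0 0 0 0 1;0 0 0 0 1;0 0 0 0 1"

```text
time: 26.45
ee_pos: [0.6327, 0.0964, 0.2352]
eef_rot: [0.55, 0.445, -0.549, 0.445]
ft_force: [0.1, 0.1, -1.2]
width: 0.026
```

Run:
```python
from h import *
from bench import cams
st()
c=cams.camera("wrist");np.save("wrist_12.npy",c,allow_pickle=True);cv2.imwrite("pics/wrist12.png",c["color"][:,:,::-1])
```

```text
t 26.45 tcp [0.6327 0.0964 0.2352] jaw -12.05 down [ 0.001  0.    -1.   ] w 0.026 F [ 0.1  0.1 -1.2] q [ 0.36  0.48 -0.81  1.38  0.35  1.42 -0.66]
```

View pics/wrist12.png

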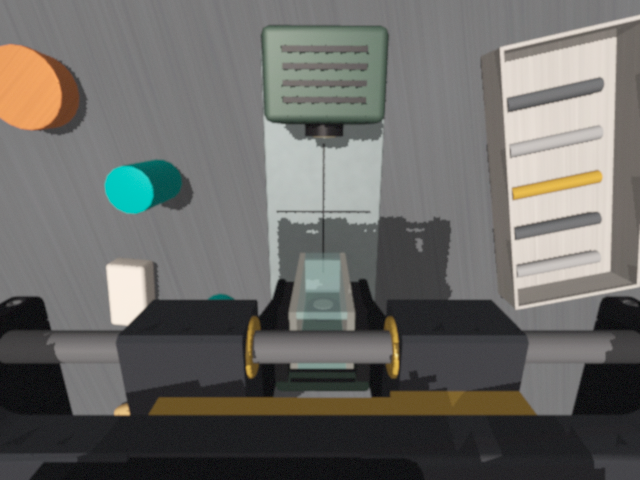

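drive_tool:
  moves: "0.0007 -0.002 -0.03 -0.1 1;0 0 -0.04 0 1;0 0 -0.035 0 1;0 0 -0.02 0 1;0 0 -0.008 0 1;0 0 0 0 1;0 0 0 0 1;0 0 0 0 1;0 0 0 0 1"

```text
time: 27.62
ee_pos: [0.6341, 0.0929, 0.1021]
eef_rot: [0.551, 0.444, -0.55, 0.444]
ft_force: [-0.9, -0.4, -0.8]
width: 0.0259
```

Run:
```python
from h import *
from bench import cams
st()
```

```text
t 27.62 tcp [0.6341 0.0929 0.1021] jaw -12.27 down [ 0.001 -0.    -1.   ] w 0.0259 F [-0.9 -0.4 -0.8] q [ 0.34  0.59 -0.77  1.53  0.43  1.19 -0.71]
```

drive_tool:
  moves: "-0.0007 0.0014 0 0 1;0 0 0 0 1;0 0 0 0 1;0 0 0 0 1"

```text
time: 28.12
ee_pos: [0.6332, 0.0942, 0.1016]
eef_rot: [0.551, 0.444, -0.551, 0.444]
ft_force: [-0.1, -0.2, -0.6]
width: 0.0258
```

Run:
```python
from h import *
from bench import cams
st()
for n in ["scene","side","wrist"]:
    c=cams.camera(n);np.save(f"{n}_13.npy",c,allow_pickle=True);cv2.imwrite(f"pics/{n}13.png",c["color"][:,:,::-1])
    if n=="scene": crop(c,280,190,160,120,5,"pics/scene13c.png")
    if n=="side": crop(c,225,160,160,130,5,"pics/side13c.png")
```

```text
t 28.12 tcp [0.6332 0.0942 0.1016] jaw -12.26 down [ 0. -0. -1.] w 0.0258 F [-0.1 -0.2 -0.6] q [ 0.34  0.59 -0.77  1.54  0.43  1.19 -0.72]
```

View pics/scene13c.png

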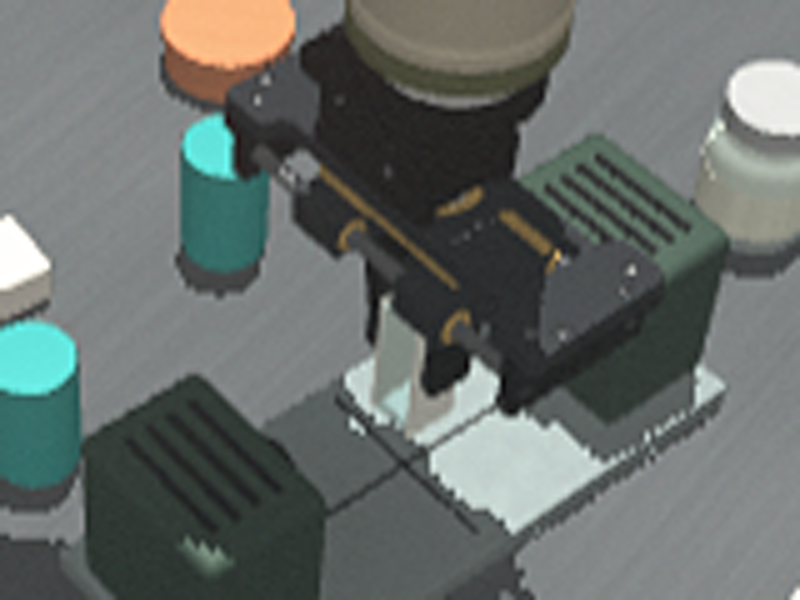

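View pics/side13c.png

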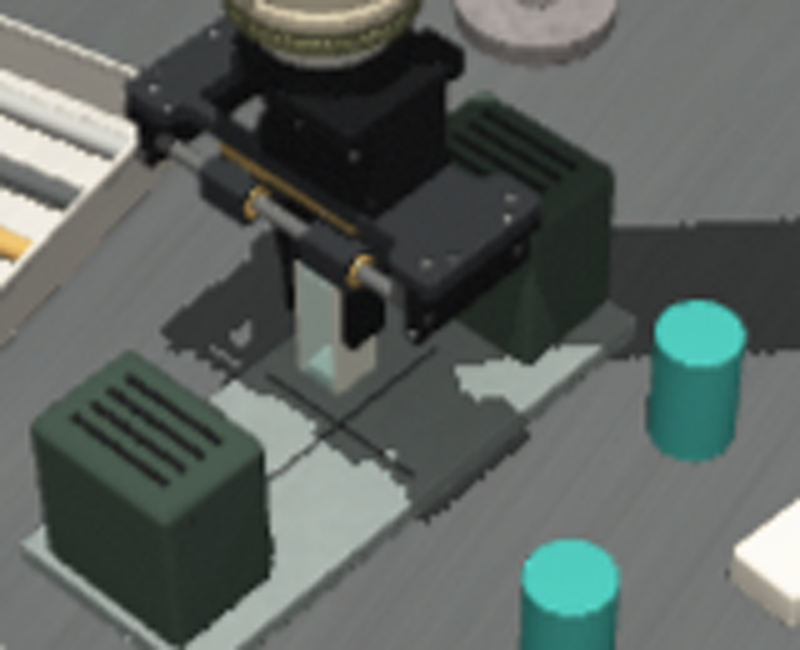

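View pics/wrist13.png

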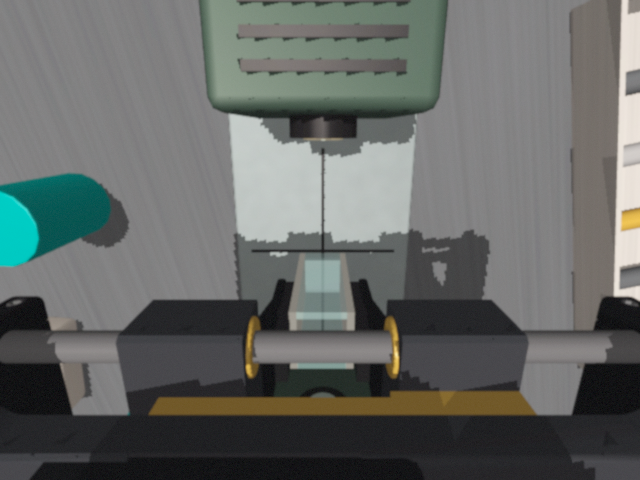

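View pics/scene13.png

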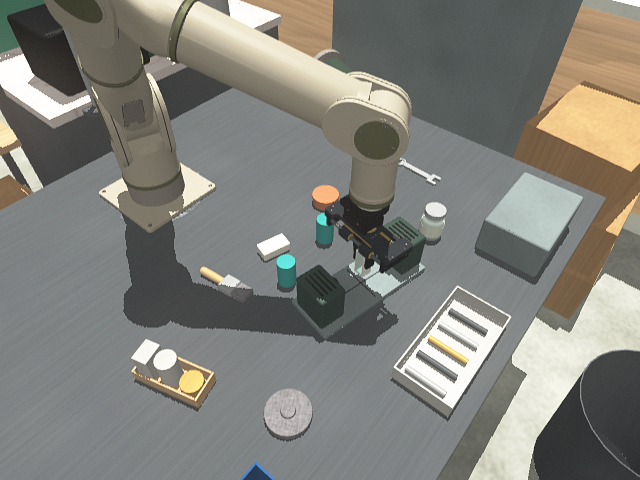

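Run:
```python
from h import *
a=np.radians(-12.26);j=np.array([np.cos(a),np.sin(a)]);w=np.array([-j[1],j[0]]);T=np.array([.6332,.0942])
for n,o in (("scene",(280,190)),("side",(225,160))):
    c=load(n,13)
    for i in(1,-1):
        for k in(1,-1):
            p=T+.013*(i*j+k*w);u,v=proj(c,(*p,.0572));print(n,i,k,np.round(((u-o[0])*5,(v-o[1])*5)))
c=load("wrist",13)
for i in(1,-1): print(proj(c,(*(T+.013*(i*j+w)),.0572)))
```

```text
scene 1 1 [449. 408.]
scene 1 -1 [406. 435.]
scene -1 1 [411. 373.]
scene -1 -1 [368. 400.]
side 1 1 [297. 365.]
side 1 -1 [334. 336.]
side -1 1 [336. 392.]
side -1 -1 [374. 362.]
(np.float64(344.55373308634444), np.float64(253.35848637904442))
(np.float64(299.74307463183425), np.float64(253.33315750554894))
```

Run:
```python
from h import *
from bench import ticket
print(ticket.close_job()); st()
```

```text
the job is handed in; nothing more can be done
None
the job is handed in; nothing more can be done
```

I packed the bar and then the rod upright on the box floor beside the tin. Then I picked up the glass cell by its frosted faces and handed the job in at about 28 s of the 72 s allowed, still holding it in the light path. No verdict was reported, and I could not read the state after hand-in.

- **Packing:** The cameras show both pieces upright and apart, with the bar at the −x end, the rod in the middle and the tin where it was. Setting them down gave vertical forces of about 8 N for the bar and 15 N for the rod.
- **Cell grip:** It is held at 15 N with the gap reading 25.8 mm. The fingertips are about 33 mm above its foot, so they sit above the beam.
- **Cell position:** The tool is within about 0.3 mm of the tester's middle as I measured it from the bed cross (camera calibration is good to about 2 mm). Its yaw is within about 0.1° of square to the light. The foot is about 57 mm above the bench, clear of the bed, so the light passes about 18 mm above the foot.
- **Final check:** The predicted cell foot corners matched all three camera views within about 1 to 2 pixels. The other things on the bench look unmoved in the last overview picture. No check failed or disagreed.

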